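# Close a control module on the hand press and ease the lever back

### The arm

A 6-joint arm with a two-finger parallel gripper is mounted at the origin on the work surface. World frame = base frame: x ahead of the robot, y to its left, z up, the work surface at z = 0. Lengths are in m, angles in rad, forces in N, time in s.
With the tool pointing down it reaches from about 0.3 to 0.875 m from the base axis. Payload 6.4 kg.
Tool frame: the origin (TCP) lies midway between the tips of the shut fingers; the grasp point (between the pads) lies 19 mm behind it; x points along the fingers, y is the direction in which the jaws open and shut, and the axes are right-handed (so a half turn about x gives the same grasp; the last joint's range is limited). The gripper opens to 85 mm and grips with 20 to 120 N. Pads are 22 mm wide; open, the fingers measure 114 mm over their backs; the gripper's body (76 mm by 85 mm) begins 54 mm behind the grasp point. The pads swing forward as they close: fully open they stand 13 mm farther back than shut.
Start: joints at [-1.361, 0.181, 1.607, -0, 1.354, -0.206], TCP at [0.232, -0.526, 0.231] pointing down, gripper open.
Joint ranges: [-2.99, 2.99], [-0.89, 2.07], [0.3, 2.58], [-1.14, 4.28], [0, 2.63], [-3.12, 3.12]. Speed limits (rad/s): [2.57, 2.57, 3.01, 3.14, 3.14, 3.14].

### API

Orientations are given as a unit quaternion [w, x, y, z].
In Python, from bench import ctrl gives the robot as it stands.
- The arm moves only by the tool step_arm, never from a script. Its argument "motion" is a list of rows, each a list of 7 numbers: the shift along the tool's x, y, z in mm, then the turn, a rotation vector about the tool's x, y, z in degrees, then the closure in counts, from 0 (fully open) to 255 (shut). In form: [[tx, ty, tz, rx, ry, rz, hand], ...]. A call has 1 to 10 rows; each row is the pose to reach, as a shift and turn from the pose commanded when the call began, along the tool's axes at that moment; what a row does not reach only later rows make up. A row lasts 1/8 s, in which the tool goes at most 62.5 mm and 10.7 degrees, less where a joint would pass 70% of its speed; a pose out of reach is approached as far as the arm can. A call with a gripper value outside its range is refused whole. The fingers move at their own pace and stop on an object; the grip force is fixed at half the most. Time passes only in rows, so rows that repeat a pose let the fingers close. It gives the time, the measured TCP pose, the force and the opening at its end, in the units of the state.
- ctrl.get_obs(): the state, without advancing time (a new reading comes with each control period).
- ctrl.camera(name): name is "scene" or "side" or "wrist"; returns (picture, depth): 480x640x3 uint8, red, green, blue; 480x640 float32, m along the optical axis (not along the pixel's ray), 0 where there is no reading.
- ctrl.camera_info(name): a dict with "fx", "fy", "cx", "cy" (pixels), "dist_coeffs" ([k1, k2, p1, p2, k3] as OpenCV has them; the pictures are not rectified), "T" (4x4, takes a point from camera to world coordinates); the wrist camera has in their place "hand_eye" (4x4, takes a point from camera to tool coordinates, whose origin is the TCP and whose axes are the tool frame's). Camera axes: x right, y down, z forward; pixel columns grow to the right and rows downward; lengths in m; the calibration is good to about 2 mm. A picture is of the moment at which its call begins: read the wrist's pose just before it. camera_info takes no time and is no camera call.
- ctrl.hand_in(): hands the job in, once; it reports no verdict.
The state is a dict: "time_s": time; "q": joint angles; "dq": joint speeds; "joint_efforts": joint torques, N m; "eef_pos": TCP position; "eef_rot": TCP orientation; "wrist_force": force on the tool from outside, world axes, zero at the start; "torque": the same for the moment, N m; "opening": opening from 0.0 (shut) to 1.0 (fully open).
Only numpy, scipy, OpenCV 4.12 (cv2) and the standard library are available. Lean on these libraries where they do the work, as an engineer would, in place of code of your own. Each camera call takes 0.05 s, during which the arm holds its last target. There are 200 camera calls.

### The job

Close up the grey control module with the hand press: lay it cover up in the nest under the ram, pull the lever down until the white cover is fully home, then bring the lever gently all the way back up instead of letting its spring fling it. Afterwards take the module out and lay it flat, cover up, in the black tray without dropping it, and leave the spray can, pump, valve and door lock where they are.

Things in the scene. Friction and masses are not known exactly. Their poses are not given: they have to be found in the camera images.
- press: Green fixed bench hand press, C-frame; place and yaw vary. Origin: on the bench under the ram's axis; -x is its open front, z up. Sizes in its frame, mm: base x -88 to 138, y +-60, 26 high, carrying a steel plate x -80 to 50, y +-50 with top at z 34; column x 72 to 130, y +-35, z to 240 mm. A spring drum, radius 30, sits on the head's +y side (y 35 to 58, z 180).
- head_front (a point): Middle of the lower front edge of the press's overhanging head (press x -46, y 0, z 118 mm). The head spans press x -46 to 80, y +-35, z 118 to 240, with a small screwed plate on its front. It overhangs the nest 84 mm above the plate, so that there a gripper must lean back towards the press's front (some 25 to 40 degrees) to reach the module.
- ram_foot (a point): Centre of the underside of the ram's steel foot, 52 (x) x 42 (y) x 8 mm, on the press's axis: 106 mm above the bench (72 mm above the plate) with the lever up. It goes down 28 mm per rad of lever, 33.6 mm at full stroke, and meets the closed cover at about 1.15 rad.
- nest (a point): Centre of the nest on the plate (press x -12, y 0, z 34 mm): the module's origin belongs here, long side along press x, either way round; its front end then stands 21 mm out in front of the head. Side rails (inner faces press y +-30, x -15 to 43) and a back stop (face at x 48), 10 mm high, bound the back of the nest; the front is open.
- lever (a joint): Press lever, rad: 0 = up at its stop (rest), 1.2 = fully down. It turns about the line along press y through press (0, -75, 180) mm; its 13 mm rod points to the front, 55 degrees above level at 0, 14 below at 1.2. Its spring pushes up with about 2 N at the knob near the top, 6 N at the bottom (2.5 N more while pressing the cover). Let go it flies up at several rad/s; eased, keep under 2.
- knob (a point): Centre of the red ball knob, 36 mm across, on the lever's end, 165 mm from its axis: at press (-95, -75, 315) mm at rest, about (-160, -75, 141) with the lever down. It can be gripped from above across press y and then turns between the fingers as the lever swings.
- module: Washing-machine control module, 130 to 270 g: grey housing 110 (x) x 50 (y) x 32 mm (z), dark sockets in both ends, white cover 104 x 44 x 8 mm on top, standing 4.5 to 6 mm proud at first with green showing in the gap. Origin: centre of its underside, z up. Height 46 mm open, 40 mm closed. Grip the housing across its 50 mm width.
- cover (a joint): How far the module's cover has been pushed down, in m: 0 = standing 6 mm above the housing, 0.006 = fully home on the housing. It stays where it is pushed (clips give about 14 N of resistance).
- tray: Black open tray, fixed (its place and yaw vary, and it may be to the left or the right), outside 190 (x) x 130 (y) x 32 mm, walls 4 mm and floor about 4 mm thick. Origin: centre of its underside.
- spray_can: Bystander: upright spray can, diameter 52 mm, 155 mm high, blue band, white cap. Origin: centre of its underside.
- pump: Bystander: drain pump, dark 62 mm square block 40 mm high with a white round top (diameter 72 mm, to 70 mm), spigots to 60 mm out along its -x and up to 92 mm. Origin: centre of its underside.
- valve: Bystander: blue inlet valve 40 x 34 x 30 mm with white stubs, one to 43 mm out along its -x and one up to 45 mm. Origin: centre of its underside.
- door_lock: Bystander: door-lock unit lying flat, black 64 (x) x 30 (y) x 20 mm with a white 26 x 18 x 8 mm cap on top. Origin: centre of its underside.
Not all that is in view belongs to the job. Leave any brown or yellow look-alike of the module alone. What is meant by the tray is not orange, and is the larger of those in its own colour.

How it is judged:
On the way, in this order (a step that is already met when the one before it is completed fails the run):
1. the module lies in the nest, its cover still standing proud, the lever up (value of joint cover below 0.003 m and value of joint lever below 0.3 rad and x of module in the frame of nest between -0.025 and 0.012 m and y of module in the frame of nest between -0.009 and 0.009 m and z of module in the frame of nest below 0.004 m and angle between module's own z axis and vertical below 0.1 rad and angle between the x axis of module and the x axis of press, either way round below 0.2 rad and contact force between the fingers and module below 0.1 N), for 0.2 s.
2. the lever is down and the cover is pressed home in the nest (value of joint lever above 1.08 rad and value of joint cover above 0.005 m and distance between module and nest below 0.03 m), for 0.2 s.
3. the lever is back up at rest (value of joint lever below 0.06 rad and distance between module and nest below 0.03 m), for 0.2 s.
At the end, for the whole second after the job is handed in: the module lies flat (within 0.1 rad) and still on the tray's floor, cover up and within 1 mm of fully home, and the lever is fully up (under 0.06 rad) (x of module in the frame of tray between -0.06 and 0.06 m and y of module in the frame of tray between -0.045 and 0.045 m and z of module in the frame of tray below 0.01 m and angle between module's own z axis and vertical below 0.1 rad and value of joint cover above 0.005 m and value of joint lever below 0.06 rad and linear speed of module below 0.02 m/s); the robot touches nothing.
It fails at once if the lever flies back up faster than 2.5 rad/s (velocity of joint lever below -2.5 rad/s).
It fails at once if the module is dropped or knocked away (moves faster than 0.6 m/s out of the fingers) (linear speed of module above 0.6 m/s and contact force between the fingers and module below 0.1 N).
It fails at once if the spray can or the valve is shifted more than 20 mm or tipped (distance of any of spray_can, valve from where it was at the start of the episode above 0.02 m or angle between any of spray_can, valve's own z axis and vertical above 0.3 rad).
It fails at once if the pump or the door lock is shifted more than 20 mm or tipped (distance of any of pump, door_lock from where it was at the start of the episode above 0.02 m or angle between any of pump, door_lock's own z axis and vertical above 0.3 rad).
It also fails if it takes over 67 s, if anything falls off the work surface, if the arm or the gripper's body presses on something with over 40 N, if the wrist force passes 120 N, or if a joint passes its speed limit or range.

## Working session

There is one attempt and no reset: what is moved stays moved. The work goes in short steps, Python scripts to look and compute and a tool call to move; the robot and the scene stay as the last step left them, time stands still between calls to the robot, and variables do not carry over. Pictures are saved under pics/ and viewed, about 8 in all and at most 12, crops included, and the job is handed in when it is done.

Besides the shell and the picture viewer there is one more tool, called after "Request:" in YAML: its name, and indented under it one key for each argument. step_arm: Moves the arm, as the interface text tells. Its arguments: {"type":"object","properties":{"motion":{"type":"array","items":{"type":"array","items":{"type":"number"}}}},"required":["motion"]}

```bash
mkdir -p pics
cat > h.py <<'E'
import numpy as np,cv2
from bench import ctrl
from scipy.spatial.transform import Rotation as R
def grab(n,f=None):
    o=ctrl.get_obs(); im,d=ctrl.camera(n); i=ctrl.camera_info(n)
    if 'T' in i: T=np.array(i['T'])
    else:
        W=np.eye(4); W[:3,:3]=rot(o).as_matrix(); W[:3,3]=o['eef_pos']; T=W@np.array(i['hand_eye'])
    if f: cv2.imwrite('pics/'+f,im[:,:,::-1]); np.savez('pics/'+f+'.npz',im=im,d=d,T=T,K=[i[k] for k in('fx','fy','cx','cy')],D=i['dist_coeffs'])
    return im,d,T,i
def rot(o): return R.from_quat(np.array(o['eef_rot'])[[1,2,3,0]])
def load(f): return np.load('pics/'+f+'.npz')
def pt(z,u,v,height=None,w=2):
    K=z['K'];n=cv2.undistortPoints(np.array([[[u,v]]],float),np.array([[K[0],0,K[2]],[0,K[1],K[3]],[0,0,1]]),z['D'])[0,0]
    r=np.array([n[0],n[1],1]);T=z['T']
    if height is not None:
        rw=T[:3,:3]@r; return T[:3,3]+rw*(height-T[2,3])/rw[2]
    p=z['d'][int(v)-w:int(v)+w+1,int(u)-w:int(u)+w+1];p=p[p>0]
    return T[:3,:3]@(r*np.median(p))+T[:3,3]
def cloud(z):
    K=z['K'];h,w=z['d'].shape;g=np.stack(np.meshgrid(np.arange(w),np.arange(h)),-1).reshape(-1,1,2).astype(float)
    n=cv2.undistortPoints(g,np.array([[K[0],0,K[2]],[0,K[1],K[3]],[0,0,1]]),z['D'])[:,0]
    P=np.c_[n,np.ones(len(n))]*z['d'].reshape(-1,1); P=P@z['T'][:3,:3].T+z['T'][:3,3]
    P[z['d'].reshape(-1)==0]=np.nan
    return P.reshape(h,w,3)
E
python3 - <<'E'
from h import *
grab('scene','s1.png');grab('side','d1.png')
for n in('scene','side'): print(np.round(ctrl.camera_info(n)['T'],3))
o=ctrl.get_obs();print(o['time_s'],o['eef_rot'],o['eef_pos'])
E
```

```text
[[-0.828  0.37  -0.422  0.994]
 [ 0.561  0.533 -0.634  0.728]
 [-0.009 -0.761 -0.648  0.95 ]
 [ 0.     0.     0.     1.   ]]
[[-0.69  -0.49   0.533  0.01 ]
 [-0.724  0.481 -0.494  0.49 ]
 [-0.015 -0.727 -0.687  0.867]
 [ 0.     0.     0.     1.   ]]
0.1 [-0.14539921 -0.69187209 -0.14651571  0.69188527] [ 0.23217332 -0.52550248  0.23046781]
```

View pics/s1.png

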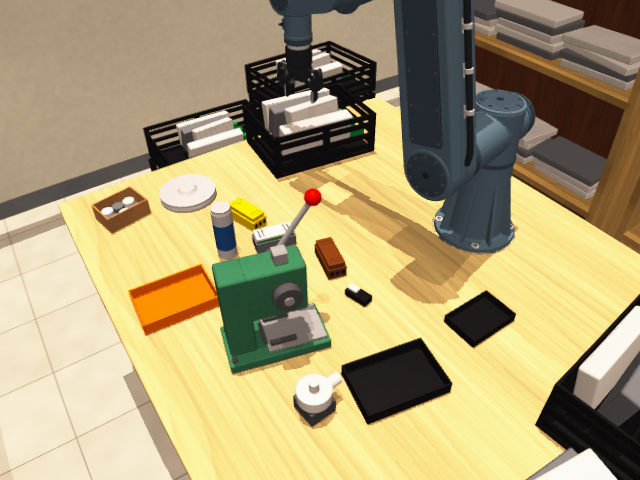

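View pics/d1.png

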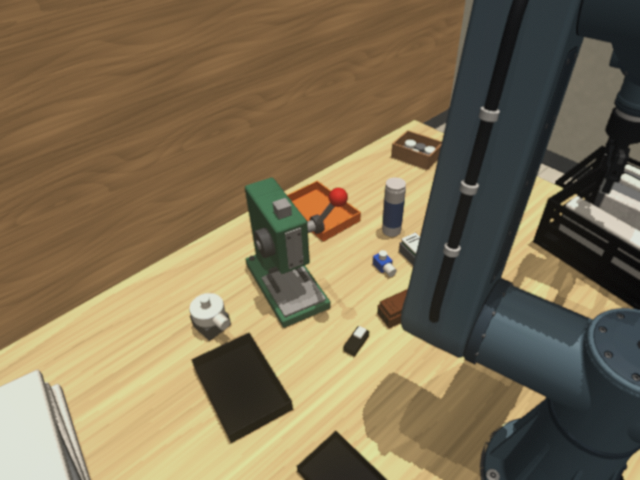

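The scene picture shows the press (270,310), the grey/white module behind it (273,236), the black tray (396,378), the can (224,232), the pump (315,397) and the lock (358,295). The side view shows the valve at (384,263). I'll fuse both depth images into a top-down map.

Run:
```python
from h import *
# top-down map 1px=1.25mm; x 0.1..0.9 up ; y -0.5..0.5 left
S=800;img=np.zeros((600,800,3),np.uint8);zb=np.full((600,800),-1.)
Ps=[];Cs=[]
for f in('s1.png','d1.png'):
    z=load(f);P=cloud(z).reshape(-1,3);C=z['im'].reshape(-1,3);m=np.isfinite(P[:,0])&(P[:,2]<0.35)&(P[:,2]>-.02)
    Ps.append(P[m]);Cs.append(C[m])
P=np.concatenate(Ps);C=np.concatenate(Cs);np.savez('pc.npz',P=P,C=C)
o=np.argsort(P[:,2]);P=P[o];C=C[o]
u=((0.5-P[:,1])*800).astype(int);v=((0.85-P[:,0])*800).astype(int)
ok=(u>=0)&(u<799)&(v>=0)&(v<599)
for du in(0,1):
  for dv in(0,1):
    img[np.clip(v[ok]+dv,0,599),u[ok]+du]=C[ok]
cv2.imwrite('pics/top.png',img[:,:,::-1])
```

```text
(no output)
```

View pics/top.png

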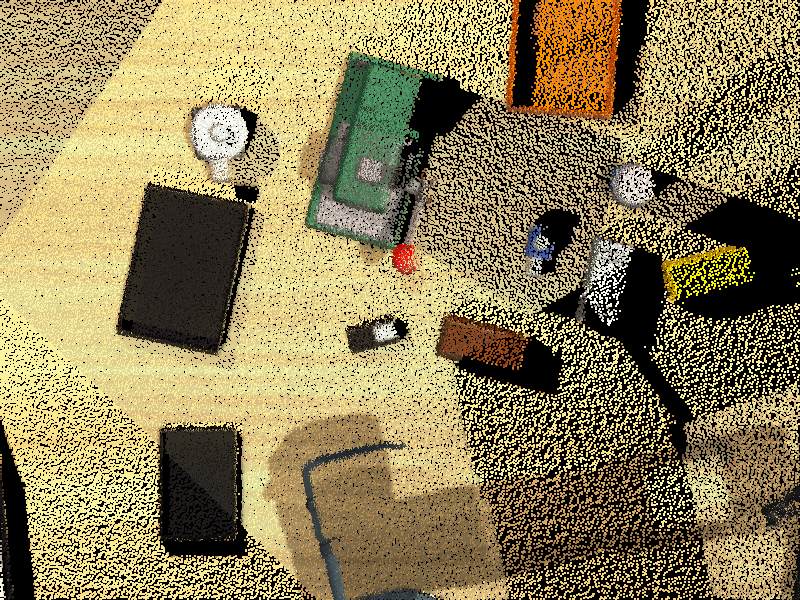

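Run:
```python
from h import *
d=np.load('pc.npz');P=d['P'];C=d['C'].astype(int)
def rect(n,x,y,z,col=None):
    m=(P[:,0]>x[0])&(P[:,0]<x[1])&(P[:,1]>y[0])&(P[:,1]<y[1])&(P[:,2]>z[0])&(P[:,2]<z[1])
    if col is not None: m&=col(C)
    Q=P[m]; r=cv2.minAreaRect((Q[:,:2]*1000).astype(np.float32)); print(n,m.sum(),np.round(r[0]),np.round(r[1]),round(r[2],1),'zmed',np.median(Q[:,2]).round(4)); return Q
gr=lambda c:(c[:,1]>c[:,0]+15)
rect('head',(.5,.85),(-.1,.15),(.232,.25),gr)
rect('base',(.5,.85),(-.1,.15),(.02,.031),gr)
rect('plate',(.5,.85),(-.1,.15),(.031,.037))
br=lambda c:c.min(1)>130
rect('mod',(.42,.58),(-.31,-.22),(.034,.06))
rect('modw',(.42,.58),(-.31,-.22),(.042,.06),br)
rect('tray',(.38,.65),(.15,.38),(.025,.04))
rect('trayfloor',(.38,.65),(.15,.38),(-.01,.04),lambda c:c.max(1)<70)
rect('can',(.56,.68),(-.35,-.23),(.12,.17))
rect('valve',(.5,.6),(-.215,-.14),(.012,.06))
rect('yellow',(.45,.58),(-.45,-.32),(.012,.06))
rect('knob',(.5,.58),(-.06,.05),(.28,.35),lambda c:(c[:,0]>150)&(c[:,1]<80))
rect('lock',(.38,.48),(-.03,.08),(.01,.04))
rect('pump',(.6,.75),(.15,.3),(.01,.1))
```

```text
head 3558 [678.  29.] [ 75. 179.] 75.7 zmed 0.2394
base 1796 [661.  36.] [121. 229.] 75.3 zmed 0.0255
plate 3096 [662.  35.] [107. 214.] 74.5 zmed 0.0338
mod 668 [ 498. -254.] [ 54. 102.] 78.8 zmed 0.0451
modw 537 [ 498. -255.] [ 50. 102.] 76.9 zmed 0.0456
tray 1721 [514. 272.] [135. 194.] 78.0 zmed 0.0306
trayfloor 11583 [515. 273.] [133. 194.] 78.2 zmed 0.0048
can 867 [ 619. -291.] [55. 55.] 84.3 zmed 0.1476
valve 340 [ 537. -173.] [35. 65.] 75.7 zmed 0.0272
yellow 695 [ 511. -382.] [ 56. 112.] 18.1 zmed 0.0426
knob 353 [528.  -4.] [36. 28.] 0.2 zmed 0.3265
lock 706 [433.  34.] [35. 66.] 14.5 zmed 0.0196
pump 3442 [662. 239.] [ 88. 131.] 72.5 zmed 0.0659
```

```bash
cat >> h.py <<'E'
def delta(tcp_mm,yaw,lean):
    """target TCP (world mm); yaw deg of module/press x axis; lean deg back towards -x. prints shift (tool mm), rotvec (deg)"""
    o=ctrl.get_obs();r0=rot(o);a=np.radians([yaw,lean])
    c,s=np.cos(a[0]),np.sin(a[0]);ux=np.array([c,s,0]);uy=np.array([-s,c,0])
    X=np.sin(a[1])*ux-np.cos(a[1])*np.array([0,0,1]);best=None
    for sg in(1,-1):
        M=np.c_[X,sg*uy,np.cross(X,sg*uy)];rv=(r0.inv()*R.from_matrix(M)).as_rotvec(degrees=True)
        if best is None or np.linalg.norm(rv)<np.linalg.norm(best): best=rv
    sh=r0.inv().apply(np.array(tcp_mm)/1-np.array(o['eef_pos'])*1000)
    print('shift',np.round(sh,1),'rv',np.round(best,1),'norms',np.linalg.norm(sh).round(),np.linalg.norm(best).round())
    return sh,best
def off(o,yaw,dx,dy=0,z=0):
    a=np.radians(yaw);return np.array([o[0]+dx*np.cos(a)-dy*np.sin(a),o[1]+dx*np.sin(a)+dy*np.cos(a),z])
E
python3 - <<'E'
from h import *
print(rot(ctrl.get_obs()).as_matrix().round(2));print(np.round(ctrl.camera_info('wrist')['hand_eye'],3))
t=off((498,-255),-13,-42-28,0,120);print(t);delta(t,-13,37)
E
```

```text
[[-0.    0.4  -0.91]
 [ 0.   -0.91 -0.4 ]
 [-1.   -0.   -0.  ]]
[[ 0.001 -0.318  0.948 -0.142]
 [ 1.    -0.    -0.001  0.001]
 [ 0.     0.948  0.318 -0.081]
 [ 0.     0.     0.     1.   ]]
[ 429.79409547 -239.2534262   120.        ]
shift [ 110.8 -181.9 -296.4] rv [35.5 35.7 12. ] norms 365.0 52.0
```

```bash
sed -i 's/for sg in(1,-1):/for sg in(1,):/' h.py
python3 - <<'E'
from h import *
t=off((498,-255),-13,-42-40,0,150);print(t);delta(t,-13,37)
delta(t,-13,0)
E
```

```text
[ 418.10165469 -236.55401354  150.        ]
shift [  80.8 -189.1 -286.8] rv [-136.9  -15.4   45.8] norms 353.0 145.0
shift [  80.8 -189.1 -286.8] rv [-1.432e+02 -1.000e-01  0.000e+00] norms 353.0 143.0
```

Request:
step_arm:
  motion:
    - [0, -63, -96, -45, 0, 0, 0]
    - [0, -126, -191, -45, 0, 0, 0]
    - [0, -189, -287, -45, 0, 0, 0]
    - [0, -189, -287, -45, 0, 0, 0]
    - [0, -189, -287, -90, 0, 0, 0]
    - [0, -189, -287, -90, 0, 0, 0]
    - [0, -189, -287, -90, 0, 0, 0]
    - [0, -189, -287, -90, 0, 0, 0]
    - [0, -189, -287, -143, 0, 0, 0]
    - [0, -189, -287, -143, 0, 0, 0]

```text
time_s: 1.35
eef_pos: [0.4183, -0.2369, 0.2309]
eef_rot: [0.645, 0.29, 0.645, -0.29]
wrist_force: [0.3, -0.1, 0.3]
opening: 1.001
```

Run:
```python
from h import *
print(ctrl.get_obs())
t=off((498,-255),-13,-42-40,0,150);delta(t,-13,37)
```

```text
{'time_s': 1.35, 'q': array([-7.62858585e-01, -3.36124158e-02,  1.83649762e+00, -3.40067272e-05,
        1.33955724e+00, -1.48925473e+00]), 'dq': array([-1.20427958e-03,  1.62036133e-03, -3.97424512e-04, -2.78872465e-04,
       -1.52401697e-03, -1.48758799e+00]), 'joint_efforts': array([ 5.95750473e-02, -3.32248628e+01, -3.49446774e+01,  2.16079570e-03,
        5.22712289e-03,  1.99038483e+00]), 'eef_pos': array([ 0.41827635, -0.23688504,  0.23090442]), 'eef_rot': array([ 0.64472945,  0.28983678,  0.64530363, -0.28965808]), 'wrist_force': array([ 0.25246656, -0.11103485,  0.3247479 ]), 'torque': array([ 0.06206796, -0.04298322,  0.04841441]), 'opening': 1.0011942022454012}
shift [80.9  0.1 -0.3] rv [-34.1 -35.8  11.4] norms 81.0 51.0
```

Request:
step_arm:
  motion:
    - [30, 0, 0, -34, -36, 11, 0]
    - [80, 0, 0, -34, -36, 11, 0]
    - [80, 0, 0, -34, -36, 11, 0]
    - [80, 0, 0, -34, -36, 11, 0]
    - [80, 0, 0, -34, -36, 11, 0]
    - [80, 0, 0, -34, -36, 11, 0]
    - [80, 0, 0, -34, -36, 11, 0]

```text
time_s: 2.22
eef_pos: [0.4175, -0.2369, 0.1504]
eef_rot: [0.888, 0.051, 0.443, -0.108]
wrist_force: [0.1, -0.7, -0.1]
opening: 1.003
```

Run:
```python
from h import *
grab('wrist','w1.png')
o=ctrl.get_obs();print(o['q'],o['eef_pos'])
t=off((498,-255),-13,-42-40,0,150);delta(t,-13,37)
```

```text
[-1.09055715 -0.30453443  2.38519356  0.73005642  0.73909342 -2.89522886] [ 0.4179615  -0.23727656  0.15096539]
shift [ 0.7  0.7 -0.6] rv [-0.4 -0.   0.7] norms 1.0 1.0
```

View pics/w1.png

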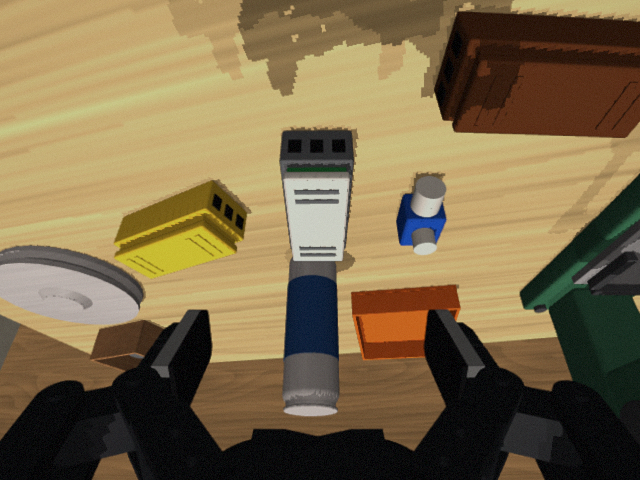

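The wrist view shows the module centred between the fingers (socket end at 317,145; cover from 170 to 260). The can stands just past its far end, with the yellow look-alike left and the valve right.

Run:
```python
from h import *
z=load('w1.png');P=cloud(z);Q=P[120:265,270:365].reshape(-1,3)
for lo,hi in((.040,.052),(.027,.036),(.012,.052)):
    q=Q[(Q[:,2]>lo)&(Q[:,2]<hi)];r=cv2.minAreaRect((q[:,:2]*1000).astype(np.float32));print(len(q),r,np.median(q[:,2]))
# cover corners
for u,v in((286,178),(350,178),(346,262),(291,259)): print(np.round(pt(z,u,v,.045)*1000))
```

```text
5143 ((494.00933837890625, -257.71551513671875), (44.00225067138672, 104.26606750488281), 76.67206573486328) 0.04544445263140798
1407 ((493.54461669921875, -257.5850830078125), (50.136905670166016, 109.67367553710938), 76.77244567871094) 0.03129956261646216
7917 ((521.5916748046875, -264.598388671875), (50.853416442871094, 169.75914001464844), 76.24491882324219) 0.04503803089318911
[ 439. -265.   45.]
[ 449. -224.   45.]
[ 553. -246.   45.]
[ 537. -291.   45.]
```

Run:
```python
from h import *
m=(494,-257.7);y=-13.3
for dx,zz in((-50,40),(-28,6)):
    t=off(m,y,dx,0,zz);print(t);delta(t,y,37)
```

```text
[ 445.34105636 -246.19751314   40.        ]
shift [105.9  -1.6 -43.8] rv [-0.2 -0.   0.5] norms 115.0 1.0
[ 466.75099156 -251.25860736    6.        ]
shift [146.3  -1.2 -46.7] rv [-0.2 -0.   0.5] norms 154.0 1.0
```

Request:
step_arm:
  motion:
    - [53, -1, -22, 0, 0, 0, 0]
    - [106, -1.5, -44, 0, 0, 0, 0]
    - [106, -1.5, -44, 0, 0, 0, 0]
    - [126, -1.3, -45, 0, 0, 0, 0]
    - [146, -1.2, -46.7, 0, 0, 0, 0]
    - [146, -1.2, -46.7, 0, 0, 0, 0]
    - [146, -1.2, -46.7, 0, 0, 0, 0]

```text
time_s: 3.15
eef_pos: [0.4808, -0.2469, 0.0373]
eef_rot: [0.876, 0.057, 0.465, -0.112]
wrist_force: [-0.1, -0.7, 1.1]
opening: 1.002
```

Request:
step_arm:
  motion:
    - [0, 0, 0, 0, 0, 0, 60]
    - [0, 0, 0, 0, 0, 0, 110]
    - [0, 0, 0, 0, 0, 0, 160]
    - [0, 0, 0, 0, 0, 0, 160]
    - [0, 0, 0, 0, 0, 0, 160]
    - [0, 0, 0, 0, 0, 0, 160]

```text
time_s: 3.9
eef_pos: [0.4807, -0.2474, 0.0366]
eef_rot: [0.876, 0.057, 0.466, -0.113]
wrist_force: [-6.7, 1.4, 8.2]
opening: 0.497
```

The arm stopped short at z=37 mm, probably at a joint limit, and gripped the cover. I'll reopen and check the joints.

Request:
step_arm:
  motion:
    - [0, 0, 0, 0, 0, 0, 0]
    - [0, 0, 0, 0, 0, 0, 0]
    - [0, 0, 0, 0, 0, 0, 0]
    - [0, 0, 0, 0, 0, 0, 0]

```text
time_s: 4.4
eef_pos: [0.4806, -0.2466, 0.0358]
eef_rot: [0.876, 0.057, 0.466, -0.112]
wrist_force: [-0.4, -0.4, 0.7]
opening: 1.001
```

Run:
```python
from h import *
o=ctrl.get_obs();print(np.round(o['q'],3),o['eef_pos'],o['opening'],o['wrist_force'])
t=off((494,-257.7),-13.3,-28,0,6);delta(t,-13.3,37)
```

```text
[-0.903  0.175  2.252  1.02   0.404 -3.117] [ 0.48056392 -0.24660335  0.03580267] 1.0007697170784333 [-0.40446647 -0.37758034  0.70804711]
shift [ 17.9  -7.8 -26.8] rv [-0.8 -3.   0.9] norms 33.0 3.0
```

```bash
cat > kin.py <<'E'
import numpy as np,itertools
from scipy.optimize import least_squares
from scipy.spatial.transform import Rotation as R
def rz(a):return R.from_rotvec([0,0,a])
def ry(a):return R.from_rotvec([0,a,0])
def fk(q,p,s):
    h,d1,L2,L3,e,d3,L6,off=p
    r=rz(q[0]);x=np.array([0,0,h])+r.apply([0,d1,0])
    r=r*ry(q[1]);x=x+r.apply([0,0,L2]);r=r*ry(q[2]);x=x+r.apply([e,d3,L3])
    r=r*rz(s[0]*q[3])*ry(q[4]);x=x+r.apply([0,0,L6]);r=r*rz(s[1]*q[5]+off)
    # tool x = z here
    M=r.as_matrix();return x,R.from_matrix(np.c_[M[:,2],M[:,0],M[:,1]])
def inv(pos,Rt,p,s,q0):
    lo=np.array([-2.99,-.89,.3,-1.14,0,-3.12]);hi=np.array([2.99,2.07,2.58,4.28,2.63,3.12])
    f=lambda q:np.r_[(lambda X:np.r_[(X[0]-pos)*3,(X[1].inv()*Rt).as_rotvec()])(fk(q,p,s))]
    b=None
    for k in range(12):
        st=np.clip(np.array(q0)+ (0 if k==0 else np.random.default_rng(k).normal(0,.7,6)),lo+.01,hi-.01)
        r=least_squares(f,st,bounds=(lo,hi))
        if b is None or r.cost<b.cost: b=r
        if r.cost<1e-8:break
    return b.x,b.cost
E
python3 - <<'E'
from h import *; from kin import *
o=ctrl.get_obs()
D=[([-1.361,.181,1.607,0,1.354,-.206],(.232,-.5255,.2305),[-.1454,-.69187,-.14652,.69189]),
([-.76286,-.03361,1.8365,0,1.33956,-1.48925],(.41828,-.23689,.2309),[.6447,.2898,.6453,-.28966]),
([-1.09056,-.30453,2.38519,.73006,.73909,-2.89523],(.41796,-.23728,.15097),[.888,.051,.443,-.108]),
(o['q'],o['eef_pos'],o['eef_rot'])]
best=None
for s in itertools.product((1,-1),(1,-1)):
  for o0 in (0,1.57,3.1,-1.57):
    def f(p):
        out=[]
        for q,x,w in D:
            X,r=fk(q,p,s);out+=list((X-x)*3)+list((r.inv()*R.from_quat(np.array(w)[[1,2,3,0]])).as_rotvec())
        out+=list(.001*(p[[5]]))
        return np.array(out)
    r=least_squares(f,[.3,.0,.4,.4,0,.1,.2,o0])
    if best is None or r.cost<best[0]:best=(r.cost,s,r.x)
print(best);p,s=best[2],best[1];np.savez('kin.npz',p=p,s=s)
def pose(t,yaw,lean,sg):
    a=np.radians([yaw,lean]);ux=np.array([np.cos(a[0]),np.sin(a[0]),0]);uy=np.array([-ux[1],ux[0],0])
    X=np.sin(a[1])*ux-np.cos(a[1])*np.array([0,0,1]);return R.from_matrix(np.c_[X,sg*uy,np.cross(X,sg*uy)])
N=off((637,41),-14.7,-12-42+14,0,40);M=off((494,-257.7),-13.3,-28,0,6);T=off((515,273),-12,20-28,0,14)
for sg in(1,-1):
  for L in(25,30,37):
    for nm,t,y in(('mod',M,-13.3),('nest',N,-14.7),('tray',T,-12)):
      q,c=inv(t/1000,pose(t,y,L,sg),p,s,o['q'] if sg>0 else o['q']+[0,0,0,0,0,3.1]);print(sg,L,nm,np.round(q,2),'%.1e'%c)
E
```

```text
(np.float64(2.8034389787061793e-06), (1, 1), array([3.14048701e-01, 1.17613247e-01, 4.37835199e-01, 5.14282289e-01,
       8.55983433e-02, 7.95921961e-07, 3.19413744e-01, 3.14146241e+00]))
1 25 mod [-0.88  0.25  2.17  0.64  0.44 -2.76] 3.0e-23
1 25 nest [-0.07  0.3   1.99 -0.19  0.43 -1.23] 7.2e-25
1 25 tray [ 0.43  0.37  1.97 -0.55  0.51 -0.49] 9.1e-23
1 30 mod [-0.92  0.25  2.22  0.93  0.41 -3.08] 6.9e-30
1 30 nest [-0.06  0.29  2.04 -0.33  0.31 -1.08] 2.0e-26
1 30 tray [ 0.47  0.37  2.01 -0.78  0.46 -0.24] 2.8e-31
1 37 mod [-0.91  0.22  2.24  1.01  0.4  -3.12] 4.6e-03
1 37 nest [-0.04  0.29  2.11 -0.9   0.16 -0.51] 2.8e-23
1 37 tray [ 0.51  0.39  2.05 -1.14  0.45  0.14] 4.3e-05
-1 25 mod [-0.88  0.25  2.17  0.64  0.44  0.38] 4.3e-30
-1 25 nest [-0.07  0.3   1.99 -0.19  0.43  1.91] 3.0e-24
-1 25 tray [ 0.43  0.37  1.97 -0.55  0.51  2.65] 2.7e-27
-1 30 mod [-0.92  0.25  2.22  0.93  0.41  0.06] 5.3e-28
-1 30 nest [-0.06  0.29  2.04 -0.33  0.31  2.06] 2.5e-30
-1 30 tray [ 0.47  0.37  2.01 -0.78  0.46  2.9 ] 4.6e-24
-1 37 mod [-0.98  0.26  2.29  1.39  0.43 -0.44] 1.5e-30
-1 37 nest [-0.04  0.29  2.11 -0.9   0.16  2.64] 7.3e-21
-1 37 tray [ 0.49  0.37  2.03 -1.    0.45  3.12] 1.3e-03
```

```bash
cat >> h.py <<'E'
def ik(t,yaw,lean):
    from kin import inv
    k=np.load('kin.npz');a=np.radians([yaw,lean]);ux=np.array([np.cos(a[0]),np.sin(a[0]),0]);uy=np.array([-ux[1],ux[0],0])
    X=np.sin(a[1])*ux-np.cos(a[1])*np.array([0,0,1])
    q,c=inv(np.array(t)/1000,R.from_matrix(np.c_[X,uy,np.cross(X,uy)]),k['p'],k['s'],ctrl.get_obs()['q']);print('ik',np.round(q,2),'%.0e'%c)
def go(t,yaw,lean): print(np.round(t,1));delta(t,yaw,lean);ik(t,yaw,lean)
E
python3 - <<'E'
from h import *
m=(494,-257.7);y=-13.3
for dx,zz in((-50,60),(-34,3),(-34,80)): go(off(m,y,dx,0,zz),y,29)
E
```

```text
[ 445.3 -246.2   60. ]
shift [-39.1  -8.5 -14.9] rv [-0.9  5.   0.8] norms 43.0 5.0
ik [-0.95  0.05  2.26  0.68  0.53 -2.83] 2e-27
[ 460.9 -249.9    3. ]
shift [ 17.1  -7.9 -33.4] rv [-0.9  5.   0.8] norms 38.0 5.0
ik [-0.92  0.25  2.23  0.89  0.41 -3.04] 2e-21
[ 460.9 -249.9   80. ]
shift [-46.8  -8.3   9.6] rv [-0.9  5.   0.8] norms 48.0 5.0
ik [-0.92  0.03  2.22  0.61  0.57 -2.73] 2e-23
```

Request:
step_arm:
  motion:
    - [-39, -8.5, -15, -0.9, 5, 0.8, 0]
    - [-39, -8.5, -15, -0.9, 5, 0.8, 0]
    - [-39, -8.5, -15, -0.9, 5, 0.8, 0]
    - [-39, -8.5, -15, -0.9, 5, 0.8, 0]

```text
time_s: 4.9
eef_pos: [0.4454, -0.246, 0.0596]
eef_rot: [0.856, 0.059, 0.504, -0.1]
wrist_force: [-0.2, -0.3, -0.3]
opening: 1.002
```

Run:
```python
from h import *
z=grab('wrist','w2.png');z=load('w2.png');P=cloud(z).reshape(-1,3)
Q=P[(np.abs(P[:,0]-.494)<.09)&(np.abs(P[:,1]+.258)<.05)]
for lo,hi in((.040,.052),(.027,.036)):
    q=Q[(Q[:,2]>lo)&(Q[:,2]<hi)];r=cv2.minAreaRect((q[:,:2]*1000).astype(np.float32));print(len(q),r,np.median(q[:,2]))
m=(494,-257.7);y=-13.3
go(off(m,y,-34,0,3),y,29);print(ctrl.get_obs()['q'])
```

```text
8042 ((496.8116455078125, -252.94883728027344), (44.1353645324707, 105.2254409790039), 74.239990234375) 0.04517201670619247
2551 ((496.0409240722656, -252.88255310058594), (49.97603225708008, 109.58802032470703), 74.06838989257812) 0.031408873136571286
[ 460.9 -249.9    3. ]
shift [ 57.2  -0.3 -13.3] rv [ 0. -0.  0.] norms 59.0 0.0
ik [-0.92  0.25  2.23  0.89  0.41 -3.04] 1e-27
[-0.95023457  0.05367452  2.26474202  0.68027545  0.5308867  -2.83278996]
```

Run:
```python
from h import *
m=(496.3,-252.9);y=-15.9
go(off(m,y,-34,0,3),y,29)
```

```text
[ 463.6 -243.6    3. ]
shift [ 57.7   6.4 -12.3] rv [ 2.3 -0.  -1.2] norms 59.0 3.0
ik [-0.89  0.24  2.24  0.88  0.37 -2.97] 2e-24
```

Request:
step_arm:
  motion:
    - [0, 6.4, -12.3, 2.3, 0, -1.2, 0]
    - [20, 6.4, -12.3, 2.3, 0, -1.2, 0]
    - [40, 6.4, -12.3, 2.3, 0, -1.2, 0]
    - [57, 6.4, -12.3, 2.3, 0, -1.2, 0]
    - [57, 6.4, -12.3, 2.3, 0, -1.2, 0]
    - [57, 6.4, -12.3, 2.3, 0, -1.2, 0]

```text
time_s: 5.7
eef_pos: [0.463, -0.2436, 0.0039]
eef_rot: [0.853, 0.07, 0.503, -0.119]
wrist_force: [0.2, -0.5, -0.5]
opening: 1.001
```

Request:
step_arm:
  motion:
    - [0, 0, 0, 0, 0, 0, 60]
    - [0, 0, 0, 0, 0, 0, 100]
    - [0, 0, 0, 0, 0, 0, 150]
    - [0, 0, 0, 0, 0, 0, 200]
    - [0, 0, 0, 0, 0, 0, 200]
    - [0, 0, 0, 0, 0, 0, 200]
    - [0, 0, 0, 0, 0, 0, 200]

```text
time_s: 6.58
eef_pos: [0.4634, -0.2442, 0.0049]
eef_rot: [0.854, 0.07, 0.502, -0.119]
wrist_force: [-3.7, 2.5, 8.4]
opening: 0.581
```

Run:
```python
from h import *
o=ctrl.get_obs();print(o['opening'],o['wrist_force'],o['eef_pos'])
e=np.array(o['eef_pos'])*1000
go(e+[0,0,100],-15.9,29)
N=(625.4,44.0);y=-14.7
go(off(N,y,-12-34-90,0,60),y,29)
go(off(N,y,-12-34,0,55),y,29)
go(off(N,y,-12-34,0,39),y,29)
```

```text
0.5811214424893648 [-3.74250922  2.52710879  8.42462907] [ 0.46343957 -0.24418454  0.00486754]
[ 463.4 -244.2  104.9]
shift [-87.4  -0.   48.5] rv [0. 0. 0.] norms 100.0 0.0
ik [-0.89 -0.03  2.22  0.52  0.59 -2.57] 2e-28
[493.9  78.5  60. ]
shift [-77.  318.7 -24.8] rv [-1.   0.   0.6] norms 329.0 1.0
ik [ 0.    0.06  2.26 -0.36  0.35 -1.  ] 1e-30
[580.9  55.7  55. ]
shift [-28.9 320.5  51.4] rv [-1.   0.   0.6] norms 326.0 1.0
ik [-0.05  0.23  2.07 -0.28  0.36 -1.13] 7e-31
[580.9  55.7  39. ]
shift [-14.9 320.5  43.7] rv [-1.   0.   0.6] norms 324.0 1.0
ik [-0.05  0.26  2.07 -0.32  0.32 -1.09] 3e-28
```

Request:
step_arm:
  motion:
    - [-17, 0, 10, 0, 0, 0, 200]
    - [-44, 0, 24, 0, 0, 0, 200]
    - [-70, 0, 39, 0, 0, 0, 200]
    - [-87, 0, 48, 0, 0, 0, 200]
    - [-87, 0, 48, 0, 0, 0, 200]

```text
time_s: 7.2
eef_pos: [0.4635, -0.2446, 0.105]
eef_rot: [0.854, 0.069, 0.502, -0.12]
wrist_force: [-0.2, 0.1, -2.9]
opening: 0.58
```

Run:
```python
from h import *
o=ctrl.get_obs();print(o['opening'],o['wrist_force'],o['eef_pos'])
N=(625.4,44.0);y=-14.7
go(off(N,y,-12-34-110,0,105),y,29)
```

```text
0.579719328173528 [-0.16604258  0.05813071 -2.89266151] [ 0.46353925 -0.24463079  0.1049558 ]
[474.5  83.6 105. ]
shift [-39.2 318.7 -68.9] rv [-1.   0.1  0.7] norms 328.0 1.0
ik [ 0.02 -0.1   2.29 -0.28  0.49 -1.08] 1e-22
```

Request:
step_arm:
  motion:
    - [-4, 30, -7, 0, 0, 0, 200]
    - [-9, 70, -15, 0, 0, 0, 200]
    - [-14, 110, -24, 0, 0, 0, 200]
    - [-19, 155, -33, 0, 0, 0, 200]
    - [-25, 200, -43, 0, 0, 0, 200]
    - [-30, 240, -52, -1, 0, 0.7, 200]
    - [-34, 280, -60, -1, 0, 0.7, 200]
    - [-38, 305, -66, -1, 0, 0.7, 200]
    - [-39, 318.7, -69, -1, 0, 0.7, 200]
    - [-39, 318.7, -69, -1, 0, 0.7, 200]

```text
time_s: 8.45
eef_pos: [0.4727, 0.0853, 0.1024]
eef_rot: [0.854, 0.065, 0.505, -0.108]
wrist_force: [0.3, -1.1, -2.6]
opening: 0.578
```

Run:
```python
from h import *
grab('wrist','w3.png')
N=(625.4,44.0);y=-14.7
go(off(N,y,-12-34-110,0,105),y,29)
go(off(N,y,-12-34-110,0,58),y,29)
```

```text
[474.5  83.6 105. ]
shift [-1.2 -0.7  2.7] rv [ 0.  -0.2 -0.1] norms 3.0 0.0
ik [ 0.02 -0.1   2.29 -0.28  0.49 -1.08] 5e-30
[474.5  83.6  58. ]
shift [ 40.   -0.8 -19.9] rv [ 0.  -0.2 -0.1] norms 45.0 0.0
ik [ 0.02  0.02  2.3  -0.39  0.35 -0.96] 2e-31
```

View pics/w3.png

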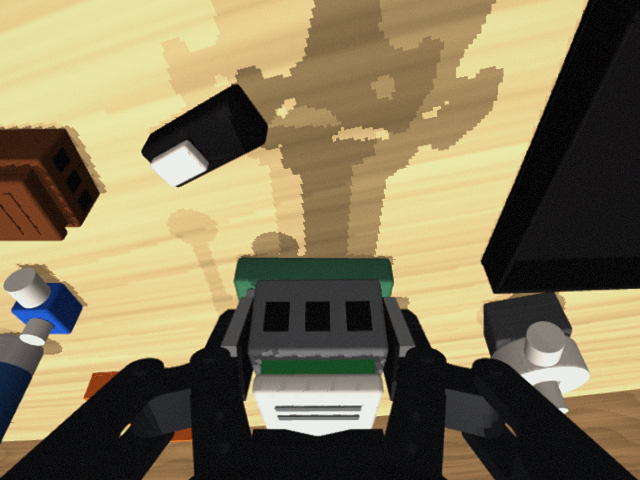

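The module is held squarely (housing front 250–385, 285–345), with the green cover gap still showing. The press base front edge spans (236–393, ~259).

Run:
```python
from h import *
z=load('w3.png');P=cloud(z)
a,b=pt(z,236,262,.026),pt(z,393,260,.026);print(a*1e3,b*1e3,(a+b)*500,np.linalg.norm(a-b), np.degrees(np.arctan2(*(b-a)[:2]))) 
im=z['im'].astype(int);g=(im[...,1]>im[...,0]+25)&(P[...,2]>.018)&(P[...,2]<.034);q=P[g][:,:2]*1000;q=q[(q[:,0]<600)];print(len(q),cv2.minAreaRect(q.astype(np.float32)))
# module in hand: housing front top edge + cover
W=P[340:470,230:410].reshape(-1,3)
w=(im[340:470,230:410].min(2)>140).reshape(-1);Q=W[w];print('cover',len(Q),np.median(Q,0),cv2.minAreaRect((Q[:,:2]*1e3).astype(np.float32)))
A=np.c_[Q[:,:2],np.ones(len(Q))];c=np.linalg.lstsq(A,Q[:,2],rcond=None)[0];print('plane slopes',c)
for u,v in((250,350),(387,350),(258,283),(381,283)): print(np.round(pt(z,u,v,w=3)*1e3,1))
```

```text
[516.02974917  15.86385503  26.        ] [541.0793787  119.79395144  26.        ] [528.55456394  67.82890323  26.        ] 0.10690626212282925 13.551186473191326
1741 ((555.0675048828125, -37.684539794921875), (309.6932067871094, 41.150634765625), 86.04783630371094)
cover 4733 [nan nan nan] ((nan, nan), (0.0, 0.0), 0.0)
 ** On entry to DLASCL parameter number  4 had an illegal value
 ** On entry to DLASCL parameter number  4 had an illegal valueTraceback (most recent call last):
  File "<stdin>", line 8, in <module>
    x, resids, rank, s = _umath_linalg.lstsq(a, b, rcond,
                         ~~~~~~~~~~~~~~~~~~~^^^^^^^^^^^^^
                                             signature=signature)
                                             ^^^^^^^^^^^^^^^^^^^^
    raise LinAlgError("SVD did not converge in Linear Least Squares")
numpy.linalg.LinAlgError: SVD did not converge in Linear Least Squares
```

Run:
```python
from h import *
z=load('w3.png');P=cloud(z)
a,b=pt(z,237,258,0),pt(z,392,258,0);print(a*1e3,b*1e3,(a+b)*500,np.linalg.norm(a-b), np.degrees(np.arctan2(*(b-a)[:2])))
im=z['im'].astype(int);W=P[370:425,258:375].reshape(-1,3)
Q=W[(im[370:425,258:375].min(2)>120).reshape(-1)];Q=Q[np.isfinite(Q[:,0])];print('cover',len(Q),np.median(Q,0))
A=np.c_[Q[:,:2],np.ones(len(Q))];print('slopes',np.linalg.lstsq(A,Q[:,2],rcond=None)[0])
H=P[295:340,255:380].reshape(-1,3);H=H[np.isfinite(H[:,0])];print('front face',H.min(0),H.max(0),H.mean(0))
for u,v in((250,340),(386,340),(256,290),(382,290)): print(np.round(pt(z,u,v,w=3)*1e3,1))
# tool center line
o=ctrl.get_obs();print(o['eef_pos'],off((625.4,44.0),-14.7,-156))
```

```text
[540.45515467   1.96532822   0.        ] [571.25228343 119.32845314   0.        ] [555.85371905  60.64689068   0.        ] 0.12133658240240619 14.703420738514856
cover 4584 [0.46206539 0.08612906 0.14246471]
slopes [-0.26973628  0.08452067  0.26017763]
front face [0.44744124 0.06528672 0.10500559] [0.46109799 0.11220695 0.12522944] [0.45375293 0.08911591 0.11557092]
[448.2  66.2 124.7]
[459.8 112.6 125.1]
[449.1  65.6 102.8]
[573.4 108.   26.8]
[0.4729049  0.08472032 0.10265108] [474.50623057  83.58623936   0.        ]
```

Run:
```python
from h import *
z=load('w3.png');P=cloud(z);im=z['im'].astype(int)
for v in range(345,436,6):
    q=P[v-1:v+2,300:340].reshape(-1,3);print(v,im[v,320],np.round(np.nanmedian(q,0)*1e3,1),np.isfinite(q[:,0]).sum())
for v in range(285,345,8): 
    q=P[v-1:v+2,330:345].reshape(-1,3);print(v,np.round(np.nanmedian(q,0)*1e3,1))
```

```text
345 [55 57 57] [454.3  89.8 126.7] 120
351 [120 119 120] [455.1  89.9 128.5] 120
357 [62 60 62] [458.5  88.7 129.2] 120
363 [22 74 32] [460.1  88.4 130.5] 120
369 [25 76 37] [460.3  88.4 132.7] 120
375 [99 94 89] [457.5  88.9 135.9] 120
381 [137 129 121] [457.3  89.  138.2] 120
387 [151 141 134] [457.3  88.9 140.1] 119
393 [233 231 219] [457.9  88.9 141.9] 120
399 [235 239 232] [460.8  88.1 142.8] 117
405 [191 197 187] [466.6  86.6 142.7] 120
411 [196 200 195] [472.7  85.3 142.7] 120
417 [116 116 116] [477.6  84.  143.2] 119
423 [236 238 233] [486.7  81.5 142.6] 120
429 [234 238 233] [494.4  79.7 142.6] 119
435 [193 196 187] [429.8  94.2 162.5] 119
285 [455.8  96.7 101.4]
293 [455.9  96.6 105.1]
301 [455.9  96.4 108.7]
309 [455.9  96.2 112.3]
317 [455.9  96.2 115.5]
325 [455.8  96.2 118.9]
333 [455.9  96.  122. ]
341 [455.5  95.9 125.4]
```

Run:
```python
from h import *
N=(627.4,42.6);y=-14.7
for d,z in((-157,54),(-47,54),(-47,39)): go(off(N,y,d,0,z),y,29)
```

```text
[475.5  82.4  54. ]
shift [ 44.1  -1.6 -20.7] rv [ 0.  -0.2 -0.1] norms 49.0 0.0
ik [ 0.01  0.04  2.3  -0.4   0.34 -0.96] 5e-30
[581.9  54.5  54. ]
shift [97.1 -1.8 75.7] rv [ 0.  -0.2 -0.1] norms 123.0 0.0
ik [-0.06  0.23  2.07 -0.28  0.36 -1.13] 2e-30
[581.9  54.5  39. ]
shift [110.3  -1.9  68.5] rv [ 0.  -0.2 -0.1] norms 130.0 0.0
ik [-0.06  0.27  2.07 -0.31  0.32 -1.1 ] 7e-25
```

Request:
step_arm:
  motion:
    - [22, -0.8, -10, 0, 0, 0, 200]
    - [44, -1.6, -20.7, 0, 0, 0, 200]
    - [44, -1.6, -20.7, 0, 0, 0, 200]
    - [60, -1.7, 8, 0, 0, 0, 200]
    - [78, -1.7, 41, 0, 0, 0, 200]
    - [91, -1.8, 65, 0, 0, 0, 200]
    - [97, -1.8, 75.7, 0, 0, 0, 200]
    - [97, -1.8, 75.7, 0, 0, 0, 200]

```text
time_s: 9.5
eef_pos: [0.5834, 0.0535, 0.0564]
eef_rot: [0.855, 0.066, 0.503, -0.11]
wrist_force: [-0.5, 0.3, -2.8]
opening: 0.57
```

Run:
```python
from h import *
grab('wrist','w4.png');grab('side','d4.png');o=ctrl.get_obs();print(o['wrist_force'],o['eef_pos'])
a=cv2.imread('pics/w4.png');b=cv2.imread('pics/d4.png')[150:390,200:440];b=cv2.resize(b,(480,480),interpolation=cv2.INTER_CUBIC)
c=np.hstack([a[:,120:440],b]);cv2.imwrite('pics/c4.png',c)
N=(627.4,42.6);y=-14.7
go(off(N,y,-47,0,39),y,29)
```

```text
[-0.19492976  0.0196826  -1.44424585] [0.58189792 0.0541045  0.05558308]
[581.9  54.5  39. ]
shift [14.5  0.4 -8.1] rv [-0.  -0.1 -0.1] norms 17.0 0.0
ik [-0.06  0.27  2.07 -0.31  0.32 -1.1 ] 1e-30
```

View pics/c4.png

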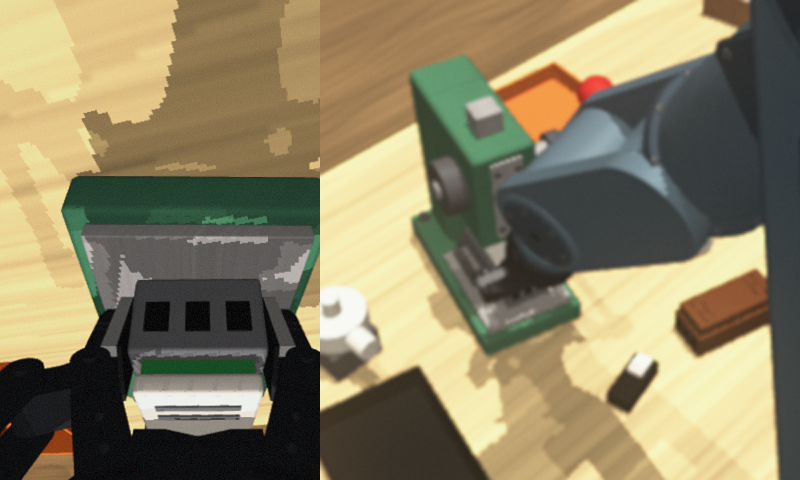

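The crop shows the plate edge from 82 to 316 and the module from 136 to 262, both centred at 199. Lateral alignment is good, so I'll lower it.

Request:
step_arm:
  motion:
    - [4, 0.4, -2, 0, 0, 0, 200]
    - [8, 0.4, -4.5, 0, 0, 0, 200]
    - [11.5, 0.4, -6.5, 0, 0, 0, 200]
    - [14, 0.4, -7.8, 0, 0, 0, 200]
    - [14.5, 0.4, -8.1, 0, 0, 0, 200]
    - [14.5, 0.4, -8.1, 0, 0, 0, 200]

```text
time_s: 10.35
eef_pos: [0.5833, 0.0544, 0.0394]
eef_rot: [0.855, 0.066, 0.503, -0.109]
wrist_force: [-0.1, -0.3, -1.5]
opening: 0.573
```

Request:
step_arm:
  motion:
    - [0.9, 0, -0.5, 0, 0, 0, 200]
    - [1.3, 0, -0.7, 0, 0, 0, 200]
    - [1.3, 0, -0.7, 0, 0, 0, 200]

```text
time_s: 10.72
eef_pos: [0.5839, 0.0543, 0.0389]
eef_rot: [0.855, 0.066, 0.503, -0.109]
wrist_force: [-4.1, -0.7, 6.2]
opening: 0.576
```

Contact at +6 N. I'll release and back off.

Request:
step_arm:
  motion:
    - [0, 0, 0, 0, 0, 0, 150]
    - [0, 0, 0, 0, 0, 0, 100]
    - [0, 0, 0, 0, 0, 0, 60]
    - [0, 0, 0, 0, 0, 0, 60]
    - [0, 0, 0, 0, 0, 0, 60]
    - [-30, 0, 0, 0, 0, 0, 60]
    - [-60, 0, 0, 0, 0, 0, 60]
    - [-90, 0, 0, 0, 0, 0, 60]
    - [-110, 0, 0, 0, 0, 0, 60]
    - [-110, 0, 0, 0, 0, 0, 60]

```text
time_s: 11.98
eef_pos: [0.5324, 0.0679, 0.1358]
eef_rot: [0.855, 0.066, 0.502, -0.109]
wrist_force: [-0.6, 0.0, -1.1]
opening: 0.763
```

Run:
```python
from h import *
grab('wrist','w5.png');z=load('w5.png');P=cloud(z);im=z['im'].astype(int)
o=ctrl.get_obs();print(o['opening'],o['eef_pos'],o['wrist_force'])
Q=P.reshape(-1,3);u=np.array([.967,-.254]);vv=np.array([.254,.967]);X=(Q[:,:2]-[.6274,.0426])@np.c_[u,vv]
for lo,hi in((.076,.084),(.0625,.069),(.0315,.036)):
    m=(Q[:,2]>lo)&(Q[:,2]<hi)&(np.abs(X[:,1])<.07)&(np.abs(X[:,0])<.1);print(lo,m.sum(),X[m].min(0),X[m].max(0),cv2.minAreaRect((X[m]*1e3).astype(np.float32)),np.median(Q[m,2]))
a=P[...,2]
kx,ky,kz=-95,-75,315
K=off((639,39.6),-14.7,-95,-75,315);print('knob',K)
```

```text
0.7613111230634497 [0.53210027 0.06772233 0.13469011] [ 0.35201513 -0.15044124 -1.02114198]
0.076 5155 [-0.06270186 -0.02270993] [0.03758554 0.02257614] ((-12.31191635131836, 0.05756378173828125), (100.53514862060547, 44.028221130371094), 0.9609513878822327) 0.07930490149555983
0.0625 1325 [-0.06575336 -0.02570825] [0.04469272 0.02599908] ((-10.621147155761719, 0.0066852569580078125), (109.78248596191406, 50.140316009521484), 1.020934820175171) 0.06542990792010364
0.0315 5575 [-0.07044835 -0.05284231] [0.09039779 0.04841619] ((9.811141967773438, -2.3362197875976562), (100.26737213134766, 160.33087158203125), 89.30693817138672) 0.03365966578108598
knob [528.07771764  -8.83807672 315.        ]
```

View pics/w5.png

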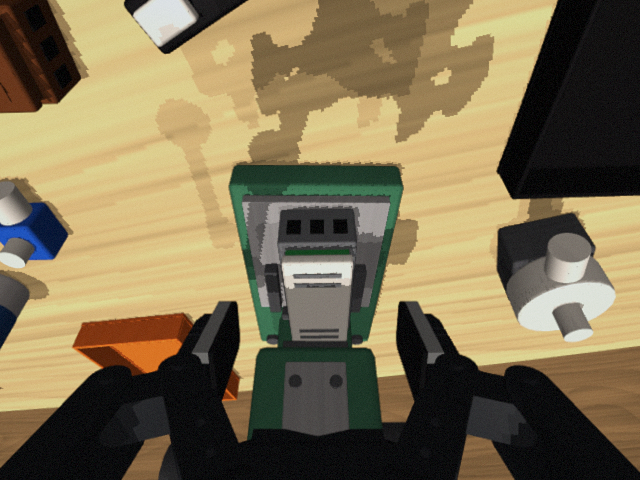

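The module is in the nest, flat (cover top z≈79 mm), between the rails, with the cover proud. Next is the knob.

Run:
```python
from h import *
y=-14.7
for t in((440,50,260),(526,-8,390),(526,-8,291),(463,6,117)): go(t,y,0)
```

```text
[440  50 260]
shift [-150.7  -40.1  -13. ] rv [-0.  29.1 -0.2] norms 157.0 29.0
ik [-0.16 -0.15  1.89  0.    1.41 -1.47] 4e-28
[526  -8 390]
shift [-216.9  -74.1  135.8] rv [-0.  29.1 -0.2] norms 266.0 29.0
ik [-0.24 -0.02  1.5   0.    1.65 -1.55] 3e-19
[526  -8 291]
shift [-130.3  -74.4   87.7] rv [-0.  29.1 -0.2] norms 174.0 29.0
ik [-0.24  0.02  1.66 -0.    1.46 -1.55] 4e-18
[463   6 117]
shift [ -9.6 -77.3 -53.3] rv [-0.  29.1 -0.2] norms 94.0 29.0
ik [-0.24  0.07  1.98  0.    1.09 -1.56] 4e-31
```

Request:
step_arm:
  motion:
    - [-50, -13, -4, 0, 0, 0, 0]
    - [-100, -27, -9, 0, 10, 0, 0]
    - [-150, -40, -13, 0, 29, 0, 0]
    - [-150, -40, -13, 0, 29, 0, 0]
    - [-150, -40, -13, 0, 29, 0, 0]
    - [-150, -40, -13, 0, 29, 0, 0]

```text
time_s: 12.78
eef_pos: [0.4396, 0.05, 0.2567]
eef_rot: [0.701, 0.091, 0.702, -0.09]
wrist_force: [-0.3, -0.6, -0.8]
opening: 1.002
```

Run:
```python
from h import *
y=-14.7
for t in((440,-8,400),(526,-8,390)): go(t,y,0)
```

```text
[440  -8 400]
shift [-143.4  -55.7   14.9] rv [-0.  -0.1 -0.1] norms 155.0 0.0
ik [-0.29 -0.22  1.67  0.    1.69 -1.6 ] 1e-17
[526  -8 390]
shift [-133.5  -33.9   98.1] rv [-0.  -0.1 -0.1] norms 169.0 0.0
ik [-0.24 -0.02  1.5   0.    1.65 -1.55] 2e-23
```

Request:
step_arm:
  motion:
    - [-50, -19, 5, 0, 0, 0, 0]
    - [-100, -38, 10, 0, 0, 0, 0]
    - [-143, -56, 15, 0, 0, 0, 0]
    - [-143, -56, 15, 0, 0, 0, 0]
    - [-138, -45, 57, 0, 0, 0, 0]
    - [-133, -34, 98, 0, 0, 0, 0]
    - [-133, -34, 98, 0, 0, 0, 0]
    - [-133, -34, 98, 0, 0, 0, 0]

```text
time_s: 13.78
eef_pos: [0.5252, -0.0073, 0.3902]
eef_rot: [0.7, 0.091, 0.702, -0.089]
wrist_force: [-0.2, 0.0, 0.9]
opening: 0.998
```

Run:
```python
from h import *
im,d,T,i=grab('wrist','w6.png');z=load('w6.png');P=cloud(z).reshape(-1,3);C=z['im'].reshape(-1,3).astype(int)
m=(C[:,0]>120)&(C[:,1]<60)&(C[:,2]<60)&(P[:,2]>.27)&(P[:,2]<.36);Q=P[m]*1000
print(len(Q),Q.min(0),Q.max(0))
from scipy.optimize import least_squares
r=least_squares(lambda c:np.linalg.norm(Q-c,axis=1)-18,Q.mean(0)-[0,0,10],loss='soft_l1');print('knob',r.x,r.cost/len(Q))
k=r.x
for zz in(-24,): go((k[0],k[1],k[2]+zz),-14.7,0)
```

```text
489 [513.90271097 -17.57126182 327.0478048 ] [ 5.29587544e+02 -4.18881348e-01  3.33964031e+02]
knob [526.36531508  -9.77157449 314.7703434 ] 0.14501463595665906
[526.4  -9.8 290.8]
shift [100.3  -2.2   1.8] rv [ 0.1 -0.1 -0.1] norms 100.0 0.0
ik [-0.24  0.03  1.65 -0.    1.46 -1.56] 9e-23
```

Request:
step_arm:
  motion:
    - [35, -2, 2, 0, 0, 0, 0]
    - [70, -2, 2, 0, 0, 0, 0]
    - [100, -2, 2, 0, 0, 0, 0]
    - [100, -2, 2, 0, 0, 0, 0]
    - [100, -2, 2, 0, 0, 0, 100]
    - [100, -2, 2, 0, 0, 0, 150]
    - [100, -2, 2, 0, 0, 0, 180]
    - [100, -2, 2, 0, 0, 0, 220]
    - [100, -2, 2, 0, 0, 0, 220]
    - [100, -2, 2, 0, 0, 0, 220]

```text
time_s: 15.08
eef_pos: [0.5286, -0.0094, 0.2938]
eef_rot: [0.702, 0.092, 0.7, -0.089]
wrist_force: [-1.1, 3.5, 6.0]
opening: 0.391
```

Run:
```python
from h import *
o=ctrl.get_obs();print(o['opening'],o['eef_pos'],o['wrist_force'])
th=np.radians(55);r0=rot(o);u=np.array([np.cos(np.radians(-14.7)),np.sin(np.radians(-14.7)),0])
for L in (.1,.2,.3,.4,.5,.6,.7,.8,.9,1.,1.1,1.2,1.22):
    a=np.radians(55)-L*np.radians(69)/1.2
    d=u*(-165*np.cos(a)+165*np.cos(th))+np.array([0,0,165*np.sin(a)-165*np.sin(th)])
    print(L,np.round(r0.inv().apply(d),1))
```

```text
0.391416840764365 [ 0.52863613 -0.00936234  0.29378389] [-1.14723274  3.52710624  6.0144374 ]
0.1 [ 10.1  -0.  -13.1]
0.2 [ 21.5  -0.1 -25.1]
0.3 [ 34.1  -0.1 -35.9]
0.4 [ 47.6  -0.2 -45.4]
0.5 [ 62.1  -0.2 -53.5]
0.6 [ 77.2  -0.3 -60.1]
0.7 [ 93.   -0.3 -65.1]
0.8 [109.2  -0.4 -68.6]
0.9 [125.6  -0.5 -70.4]
1.0 [142.2  -0.6 -70.5]
1.1 [158.7  -0.6 -69. ]
1.2 [174.9  -0.7 -65.9]
1.22 [178.1  -0.7 -65. ]
```

Request:
step_arm:
  motion:
    - [10, 0, -13, 0, 0, 0, 240]
    - [21.5, 0, -25, 0, 0, 0, 240]
    - [34, 0, -36, 0, 0, 0, 240]
    - [47.5, 0, -45.5, 0, 0, 0, 240]
    - [62, 0, -53.5, 0, 0, 0, 240]
    - [77, 0, -60, 0, 0, 0, 240]
    - [77, 0, -60, 0, 0, 0, 240]
    - [77, 0, -60, 0, 0, 0, 240]

```text
time_s: 16.08
eef_pos: [0.4718, 0.0062, 0.2168]
eef_rot: [0.703, 0.092, 0.699, -0.088]
wrist_force: [3.0, 6.0, 4.7]
opening: 0.389
```

Run:
```python
from h import *
o=ctrl.get_obs();print(o['opening'],o['eef_pos'],o['wrist_force'],o['torque'])
im,d,T,i=grab('side','d7.png');grab('wrist','w7.png')
b=cv2.resize(cv2.imread('pics/d7.png')[120:360,200:520],(640,480));w=cv2.resize(cv2.imread('pics/w7.png'),(160,120));cv2.imwrite('pics/c7.png',np.hstack([b,np.vstack([w,np.zeros((360,160,3),np.uint8)])]))
z=load('d7.png');P=cloud(z).reshape(-1,3);C=z['im'].reshape(-1,3).astype(int)
m=(C[:,0]>120)&(C[:,1]<60)&(C[:,2]<60)&(P[:,2]>.15);Q=P[m]*1000;print(len(Q), Q.mean(0) if len(Q) else 0)
```

```text
0.3886246263926596 [0.47180262 0.00617699 0.21680827] [2.98531366 5.97836026 4.7440326 ] [ 0.91920508 -0.63455253  0.15966679]
157 [461.48054453  11.99905494 251.57314363]
```

View pics/c7.png

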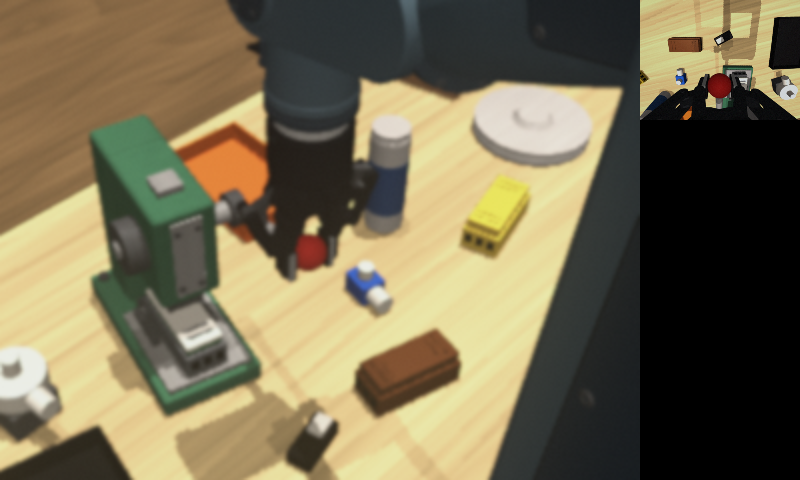

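Lever half-way, knob still held (308,252), module undisturbed. I'll continue down.

Request:
step_arm:
  motion:
    - [16, 0, -5, 0, 0, 0, 240]
    - [32, 0, -8.5, 0, 0, 0, 240]
    - [48.5, 0, -10, 0, 0, 0, 240]
    - [65, 0, -10, 0, 0, 0, 240]
    - [81.5, 0, -9, 0, 0, 0, 240]
    - [98, 0, -6, 0, 0, 0, 240]
    - [102, 0, -5, 0, 0, 0, 240]
    - [102, 0, -5, 0, 0, 0, 240]
    - [102, 0, -5, 0, 0, 0, 240]
    - [102, 0, -5, 0, 0, 0, 240]

```text
time_s: 17.42
eef_pos: [0.469, 0.007, 0.1175]
eef_rot: [0.704, 0.092, 0.698, -0.089]
wrist_force: [-3.8, 6.9, 25.5]
opening: 0.397
```

Run:
```python
from h import *
o=ctrl.get_obs();print(o['opening'],o['eef_pos'],o['wrist_force'],o['torque'])
grab('side','d8.png');grab('wrist','w8.png')
z=load('w8.png');P=cloud(z);C=z['im'].astype(int)
m=(C[...,0]>90)&(C[...,1]<60)&(C[...,2]<60)&(P[...,2]>.1)&(P[...,2]<.2);Q=P[m]*1000
from scipy.optimize import least_squares
r=least_squares(lambda c:np.linalg.norm(Q-c,axis=1)-18,Q.mean(0)-[0,0,10],loss='soft_l1');print('knob',len(Q),r.x,'expected at 1.2',off((637,40),-14.7,-160,-75,141))
b=cv2.resize(cv2.imread('pics/d8.png')[230:340,230:350],(480,440),interpolation=cv2.INTER_CUBIC);cv2.imwrite('pics/c8.png',b)
```

```text
0.39662791352770754 [0.46897624 0.00701682 0.1175224 ] [-3.82688701  6.94248375 25.48716305] [1.26809904 0.40724232 0.05984844]
knob 7149 [462.20012156   7.88925989 144.24675077] expected at 1.2 [463.20531371   8.05618968 141.        ]
```

View pics/c8.png

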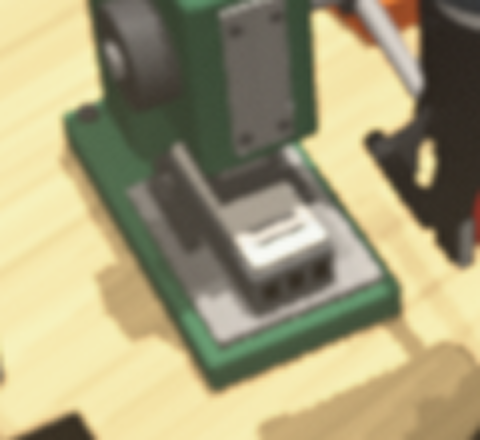

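The ram is down, with the cover apparently flush (no green gap). I'll confirm the cover height from depth and then plan the return.

Run:
```python
from h import *
o=ctrl.get_obs();r0=rot(o);u=np.array([np.cos(np.radians(-14.7)),np.sin(np.radians(-14.7)),0])
for f in('w8.png','d8.png','d7.png'):
    Q=cloud(load(f)).reshape(-1,3);C=load(f)['im'].reshape(-1,3)
    X=(Q[:,:2]-[.6258,.0415])@np.c_[[.967,-.254],[.254,.967]]
    m=(X[:,0]>-.058)&(X[:,0]<-.042)&(np.abs(X[:,1])<.015)&(Q[:,2]>.05)&(Q[:,2]<.1);print(f,m.sum(),np.median(Q[m,2]) if m.sum() else 0)
s=np.radians(-12.5);T=0.4
for L in (1.1,1.0,.9,.8,.7,.6,.5,.4,.3,.2,.1,.05,0,-.03):
    a=np.radians(55)-L*np.radians(69)/1.2
    d=u*(-165*np.cos(a)+165*np.cos(s))+np.array([0,0,165*np.sin(a)-165*np.sin(s)])
    print(L,np.round(r0.inv().apply(d),1))
```

```text
w8.png 0 0
d8.png 81 0.07353538997812847
d7.png 99 0.07895920998198203
1.1 [-12.1   0.1  -2.1]
1.0 [-28.5   0.1  -3.5]
0.9 [-45.1   0.2  -3.3]
0.8 [-61.5   0.3  -1.4]
0.7 [-77.7   0.4   2.1]
0.6 [-93.4   0.5   7.3]
0.5 [-108.6    0.5   14. ]
0.4 [-123.     0.6   22.1]
0.3 [-136.5    0.7   31.7]
0.2 [-149.     0.7   42.6]
0.1 [-160.3    0.8   54.7]
0.05 [-165.5    0.8   61.1]
0 [-170.3    0.8   67.8]
-0.03 [-173.1    0.8   71.9]
```

Request:
step_arm:
  motion:
    - [-4, 0, -1, 0, 0, 0, 240]
    - [-12, 0, -2.5, 0, 0, 0, 240]
    - [-20, 0, -4, 0, 0, 0, 240]
    - [-37, 0, -5.5, 0, 0, 0, 240]
    - [-53.5, 0, -5.4, 0, 0, 0, 240]
    - [-70, 0, -3.6, 0, 0, 0, 240]
    - [-86, 0, 0, 0, 0, 0, 240]
    - [-102, 0, 5, 0, 0, 0, 240]
    - [-102, 0, 5, 0, 0, 0, 240]

```text
time_s: 18.65
eef_pos: [0.4702, 0.0066, 0.217]
eef_rot: [0.702, 0.092, 0.701, -0.089]
wrist_force: [-3.5, 7.7, 3.9]
opening: 0.388
```

Request:
step_arm:
  motion:
    - [-15, 0, 6.5, 0, 0, 0, 240]
    - [-29.5, 0, 14.5, 0, 0, 0, 240]
    - [-43, 0, 24, 0, 0, 0, 240]
    - [-55.5, 0, 35, 0, 0, 0, 240]
    - [-62, 0, 41, 0, 0, 0, 240]
    - [-67, 0, 47, 0, 0, 0, 240]
    - [-72, 0, 53, 0, 0, 0, 240]
    - [-77, 0, 60, 0, 0, 0, 240]
    - [-79, 0, 63, 0, 0, 0, 240]
    - [-79, 0, 63, 0, 0, 0, 240]

```text
time_s: 19.9
eef_pos: [0.5219, -0.0076, 0.2892]
eef_rot: [0.692, 0.092, 0.71, -0.087]
wrist_force: [-31.1, 10.6, -2.0]
opening: 0.394
```

Run:
```python
from h import *
o=ctrl.get_obs();print(o['opening'],o['eef_pos'],o['wrist_force'],o['torque'])
grab('wrist','w9.png');z=load('w9.png');P=cloud(z);C=z['im'].astype(int)
m=(C[...,0]>90)&(C[...,1]<60)&(C[...,2]<60)&(P[...,2]>.25)&(P[...,2]<.36);Q=P[m]*1000
from scipy.optimize import least_squares
r=least_squares(lambda c:np.linalg.norm(Q-c,axis=1)-18,Q.mean(0)-[0,0,10],loss='soft_l1');print('knob',len(Q),r.x)
```

```text
0.3936490536751589 [ 0.52188185 -0.00760423  0.28915605] [-31.06598808  10.6026611   -2.04604004] [1.67510321 4.55022556 0.31536906]
knob 6886 [527.02166187  -9.84069966 315.18374792]
```

Request:
step_arm:
  motion:
    - [0, 0, -3, 0, 0, 0, 240]
    - [0, 0, -6, 0, 0, 0, 240]
    - [0, 0, -6, 0, 0, 0, 240]

```text
time_s: 20.32
eef_pos: [0.5218, -0.0076, 0.2891]
eef_rot: [0.698, 0.092, 0.705, -0.088]
wrist_force: [-1.4, 6.9, -22.0]
opening: 0.388
```

Request:
step_arm:
  motion:
    - [2, 0, 0, 0, 0, 0, 240]
    - [4, 0, 0, 0, 0, 0, 240]
    - [4, 0, 0, 0, 0, 0, 240]

```text
time_s: 20.7
eef_pos: [0.5218, -0.0076, 0.2888]
eef_rot: [0.698, 0.091, 0.704, -0.088]
wrist_force: [-12.4, 7.7, -1.1]
opening: 0.393
```

Forces are low and the lever is at its upper stop. I'll open and lift straight off.

Request:
step_arm:
  motion:
    - [0, 0, -1, 0, 0, 0, 180]
    - [0, 0, -1, 0, 0, 0, 120]
    - [0, 0, -1, 0, 0, 0, 50]
    - [0, 0, -1, 0, 0, 0, 0]
    - [0, 0, -1, 0, 0, 0, 0]
    - [0, 0, -1, 0, 0, 0, 0]
    - [-40, 0, -1, 0, 0, 0, 0]
    - [-100, 0, -1, 0, 0, 0, 0]
    - [-100, 0, -80, 0, 0, 0, 0]
    - [-100, 0, -80, 0, 0, 0, 0]

```text
time_s: 21.95
eef_pos: [0.4459, 0.0112, 0.3908]
eef_rot: [0.702, 0.091, 0.701, -0.089]
wrist_force: [0.4, -0.6, 0.3]
opening: 1.001
```

Run:
```python
from h import *
z=grab('side','d10.png');z=load('d10.png');P=cloud(z);C=z['im'].astype(int)
m=(C[...,0]>120)&(C[...,1]<60)&(C[...,2]<60)&(P[...,2]>.25)&(P[...,2]<.36);Q=P[m]*1000;print('knob pts',len(Q),Q.mean(0) if len(Q) else 0)
# knob pixels in first side image for comparison
z0=load('d1.png');C0=z0['im'].astype(int);m0=(C0[...,0]>120)&(C0[...,1]<60)&(C0[...,2]<60)
print('px now',np.argwhere(m).mean(0) if m.any() else 0,'px start',np.argwhere(m0[150:250,300:400]).mean(0)+[150,300])
o=ctrl.get_obs();print(o['eef_pos'],o['opening'],o['wrist_force'])
Q=P.reshape(-1,3);X=(Q[:,:2]-[.6258,.0415])@np.c_[[.967,-.254],[.254,.967]]
m=(X[:,0]>-.058)&(X[:,0]<-.042)&(np.abs(X[:,1])<.015)&(Q[:,2]>.05)&(Q[:,2]<.1);print(np.median(Q[m,2]))
N=(627.4,42.6)
y=-14.7
go((420,90,240),y,29)
```

```text
knob pts 153 [520.37455949  -2.18137868 326.36333727]
px now [194.95424837 337.68627451] px start [195.52083333 335.859375  ]
[0.44517087 0.01152094 0.39073751] 1.0026298198414156 [0.58461517 1.01659651 0.66557391]
0.07355982791838422
[420  90 240]
shift [150.9  69.2 -44.3] rv [  0.  -29.   -0.1] norms 172.0 29.0
ik [ 0.04 -0.51  2.26 -0.18  0.91 -1.2 ] 9e-23
```

Request:
step_arm:
  motion:
    - [50, 23, -15, 0, 0, 0, 60]
    - [100, 46, -30, 0, -10, 0, 60]
    - [150, 69, -44, 0, -29, 0, 60]
    - [150, 69, -44, 0, -29, 0, 60]
    - [150, 69, -44, 0, -29, 0, 60]
    - [150, 69, -44, 0, -29, 0, 60]
    - [150, 69, -44, 0, -29, 0, 60]

```text
time_s: 22.88
eef_pos: [0.4242, 0.0882, 0.2419]
eef_rot: [0.855, 0.066, 0.503, -0.11]
wrist_force: [-0.3, 0.2, 0.5]
opening: 0.767
```

Run:
```python
from h import *
o=ctrl.get_obs();print(o['eef_pos'],o['opening'],o['wrist_force'])
go((532,68,135),-14.7,29)
```

```text
[0.42419839 0.08821329 0.24188904] 0.7670730813146346 [-0.31336769  0.17844166  0.4526075 ]
[532  68 135]
shift [146.6   7.6  43.8] rv [-0.1  0.  -0.1] norms 153.0 0.0
ik [-0.03 -0.04  2.15 -0.21  0.55 -1.19] 5e-25
```

Request:
step_arm:
  motion:
    - [49, 2.5, 15, 0, 0, 0, 60]
    - [98, 5, 30, 0, 0, 0, 60]
    - [146.6, 7.6, 43.8, 0, 0, 0, 60]
    - [146.6, 7.6, 43.8, 0, 0, 0, 60]
    - [146.6, 7.6, 43.8, 0, 0, 0, 60]

```text
time_s: 23.5
eef_pos: [0.5308, 0.0681, 0.1332]
eef_rot: [0.854, 0.066, 0.504, -0.11]
wrist_force: [-1.3, -0.0, 1.0]
opening: 0.764
```

Run:
```python
from h import *
grab('wrist','w11.png');z=load('w11.png');Q=cloud(z).reshape(-1,3)
X=(Q[:,:2]-[.6274,.0426])@np.c_[[.967,-.254],[.254,.967]]
for lo,hi in((.070,.078),(.0625,.069),(.0315,.036)):
    m=(Q[:,2]>lo)&(Q[:,2]<hi)&(np.abs(X[:,1])<.035)&(np.abs(X[:,0])<.1);print(lo,m.sum(),X[m].min(0),X[m].max(0),cv2.minAreaRect((X[m]*1e3).astype(np.float32)),np.median(Q[m,2]))
go((583.9,54.3,38.9),-14.7,29)
```

```text
0.07 5221 [-0.06253268 -0.02274305] [0.04184478 0.02275919] ((-10.535022735595703, -0.009119033813476562), (104.1103286743164, 44.066463470458984), 0.9903120994567871) 0.07359433561965853
0.0625 1259 [-0.06564893 -0.03423173] [0.0843342 0.0299355] ((9.015632629394531, -0.9588508605957031), (64.17414093017578, 149.66464233398438), 89.08894348144531) 0.06530587807928634
0.0315 2180 [-0.07104176 -0.03499466] [0.09047213 0.03498015] ((9.716232299804688, -0.06751632690429688), (69.98463439941406, 161.45834350585938), 89.95228576660156) 0.03362817874715987
[583.9  54.3  38.9]
shift [110.1  -0.5   1.3] rv [-0.1  0.1 -0.1] norms 110.0 0.0
ik [-0.06  0.27  2.07 -0.31  0.32 -1.1 ] 5e-29
```

Module unmoved (−10.5, 0.0) and cover top 73.6 mm (home). I'll regrasp it.

Request:
step_arm:
  motion:
    - [40, -0.5, 1, 0, 0, 0, 60]
    - [80, -0.5, 1, 0, 0, 0, 60]
    - [100, -0.5, 1, 0, 0, 0, 60]
    - [109, -0.5, 1, 0, 0, 0, 60]
    - [109, -0.5, 1, 0, 0, 0, 60]
    - [109, -0.5, 1, 0, 0, 0, 120]
    - [109, -0.5, 1, 0, 0, 0, 160]
    - [109, -0.5, 1, 0, 0, 0, 200]
    - [109, -0.5, 1, 0, 0, 0, 200]
    - [109, -0.5, 1, 0, 0, 0, 200]

```text
time_s: 24.8
eef_pos: [0.5828, 0.0551, 0.0402]
eef_rot: [0.855, 0.066, 0.502, -0.109]
wrist_force: [-2.8, 0.5, 6.2]
opening: 0.574
```

Run:
```python
from h import *
o=ctrl.get_obs();print(o['eef_pos'],o['opening'],o['wrist_force'])
N=(627.4,42.6);y=-14.7;e=np.array(o['eef_pos'])*1000
go(e+[0,0,16],y,29);go(off(e,y,-140,0,e[2]+16),y,29)
```

```text
[0.58283125 0.05507198 0.04019868] 0.5736354163960983 [-2.75087566  0.45543854  6.21579338]
[582.8  55.1  56.2]
shift [-14.    0.    7.8] rv [-0.   0.1 -0.2] norms 16.0 0.0
ik [-0.05  0.23  2.07 -0.28  0.36 -1.13] 8e-19
[447.4  90.6  56.2]
shift [ -82.2    0.2 -114.5] rv [-0.   0.1 -0.2] norms 141.0 0.0
ik [ 0.04 -0.03  2.36 -0.42  0.35 -0.91] 2e-23
```

Request:
step_arm:
  motion:
    - [-7, 0, 4, 0, 0, 0, 200]
    - [-14, 0, 7.8, 0, 0, 0, 200]
    - [-14, 0, 7.8, 0, 0, 0, 200]
    - [-27, 0, -16, 0, 0, 0, 200]
    - [-45, 0, -49, 0, 0, 0, 200]
    - [-63, 0, -81, 0, 0, 0, 200]
    - [-80, 0, -112, 0, 0, 0, 200]
    - [-110, 0, -98, 0, 0, 0, 200]
    - [-130, 0, -87, 0, 0, 0, 200]
    - [-130, 0, -87, 0, 0, 0, 200]

```text
time_s: 26.05
eef_pos: [0.449, 0.0901, 0.1118]
eef_rot: [0.856, 0.066, 0.501, -0.109]
wrist_force: [0.9, -0.7, -2.6]
opening: 0.573
```

Run:
```python
from h import *
o=ctrl.get_obs();print(o['eef_pos'],o['opening'],o['wrist_force'])
T=(514.5,272.5);y=-12
for d,z in((18-36,100),(18-36,10)): go(off(T,y,d,0,z),y,29)
```

```text
[0.44896516 0.09006157 0.11184572] 0.5729771786442099 [ 0.89986231 -0.69071295 -2.60039706]
[496.9 276.2 100. ]
shift [ 10.6 192.2  -6.9] rv [-2.4  0.2  1.1] norms 193.0 3.0
ik [ 0.47  0.18  2.01 -0.55  0.62 -0.49] 3e-18
[496.9 276.2  10. ]
shift [ 89.1 191.9 -50.8] rv [-2.4  0.2  1.1] norms 218.0 3.0
ik [ 0.47  0.37  2.02 -0.75  0.46 -0.25] 7e-27
```

Request:
step_arm:
  motion:
    - [2, 40, -1, 0, 0, 0, 200]
    - [4, 80, -3, 0, 0, 0, 200]
    - [7, 125, -5, -1, 0, 0.5, 200]
    - [9, 165, -6, -2.4, 0.2, 1.1, 200]
    - [10.6, 192, -7, -2.4, 0.2, 1.1, 200]
    - [10.6, 192, -7, -2.4, 0.2, 1.1, 200]
    - [10.6, 192, -7, -2.4, 0.2, 1.1, 200]

```text
time_s: 26.92
eef_pos: [0.494, 0.275, 0.0957]
eef_rot: [0.855, 0.052, 0.508, -0.091]
wrist_force: [0.1, -0.8, -2.3]
opening: 0.574
```

Run:
```python
from h import *
grab('wrist','w12.png');o=ctrl.get_obs();print(o['eef_pos'],o['opening'],o['wrist_force'])
z=load('w12.png');Q=cloud(z).reshape(-1,3)*1000;C=z['im'].reshape(-1,3).astype(int)
m=(Q[:,2]>26)&(Q[:,2]<36)&(C.max(1)<90)&(Q[:,0]>380)&(Q[:,0]<640)&(Q[:,1]>170)&(Q[:,1]<380);print(m.sum(),cv2.minAreaRect(Q[m][:,:2].astype(np.float32)))
T=(514.5,272.5);y=-12
for d,zz in((18-36,30),(18-36,9)): go(off(T,y,d,0,zz),y,29)
```

```text
[0.49422805 0.27481519 0.09613705] 0.5718933614145488 [ 0.80035062 -0.07820389 -2.20623019]
8874 ((507.9413146972656, 271.6934814453125), (129.92449951171875, 179.7786865234375), 77.81084442138672)
[496.9 276.2  30. ]
shift [ 59.1   2.1 -29.7] rv [-0.  -0.3  0.2] norms 66.0 0.0
ik [ 0.47  0.32  2.02 -0.7   0.5  -0.32] 9e-30
[496.9 276.2   9. ]
shift [ 77.6   2.2 -39.8] rv [-0.  -0.3  0.2] norms 87.0 0.0
ik [ 0.47  0.37  2.02 -0.76  0.46 -0.25] 6e-22
```

View pics/w12.png

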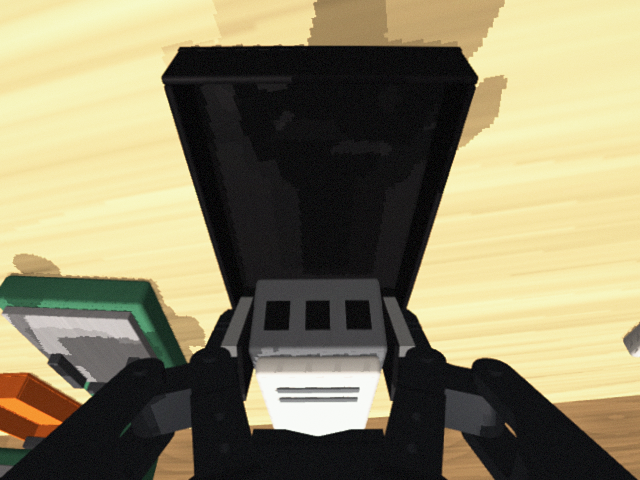

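The module is centred over the black tray with its cover flush. Lowering now.

Request:
step_arm:
  motion:
    - [20, 1, -10, 0, -0.3, 0.2, 200]
    - [40, 2, -20, 0, -0.3, 0.2, 200]
    - [59, 2, -30, 0, -0.3, 0.2, 200]
    - [68, 2, -34.5, 0, -0.3, 0.2, 200]
    - [72, 2, -37, 0, -0.3, 0.2, 200]
    - [75, 2, -38.5, 0, -0.3, 0.2, 200]
    - [76.5, 2, -39, 0, -0.3, 0.2, 200]
    - [76.5, 2, -39, 0, -0.3, 0.2, 200]

```text
time_s: 27.98
eef_pos: [0.4984, 0.2774, 0.0121]
eef_rot: [0.857, 0.054, 0.504, -0.089]
wrist_force: [0.1, 1.0, -2.6]
opening: 0.57
```

Request:
step_arm:
  motion:
    - [0.9, 0, -0.5, 0, 0, 0, 200]
    - [1.7, 0, -1, 0, 0, 0, 200]
    - [2.3, 0, -1.3, 0, 0, 0, 200]
    - [2.3, 0, -1.3, 0, 0, 0, 200]

```text
time_s: 28.48
eef_pos: [0.4987, 0.2775, 0.0102]
eef_rot: [0.858, 0.054, 0.503, -0.089]
wrist_force: [-5.3, -2.1, 7.7]
opening: 0.575
```

Contact at 7.7 N. Release slowly and back out.

Request:
step_arm:
  motion:
    - [0, 0, 0, 0, 0, 0, 140]
    - [0, 0, 0, 0, 0, 0, 100]
    - [0, 0, 0, 0, 0, 0, 70]
    - [0, 0, 0, 0, 0, 0, 70]
    - [0, 0, 0, 0, 0, 0, 70]
    - [-30, 0, 0, 0, 0, 0, 70]
    - [-70, 0, 0, 0, 0, 0, 70]
    - [-120, 0, 0, 0, 0, 0, 70]
    - [-120, 0, 0, 0, 0, 0, 70]

```text
time_s: 29.6
eef_pos: [0.4419, 0.291, 0.1178]
eef_rot: [0.859, 0.055, 0.502, -0.087]
wrist_force: [0.4, 0.0, 0.2]
opening: 0.727
```

Run:
```python
from h import *
o=ctrl.get_obs();print(o['eef_pos'],o['opening'],o['wrist_force'],o['time_s'])
grab('wrist','w13.png');grab('scene','s13.png');z=load('w13.png');Q=cloud(z).reshape(-1,3)*1000
X=(Q[:,:2]-[511.5,272])@np.c_[[.978,-.208],[.208,.978]]
for lo,hi in((41,50),(33,38.5)):
    m=(Q[:,2]>lo)&(Q[:,2]<hi)&(np.abs(X)<90).all(1)&(np.abs(X[:,1])<50);q=Q[m];print(m.sum(),cv2.minAreaRect(X[m].astype(np.float32)),np.median(q[:,2]),'slopes',np.linalg.lstsq(np.c_[q[:,:2],np.ones(len(q))],q[:,2],rcond=None)[0][:2])
za,zb=load('s1.png'),load('s13.png');C=[x['im'].astype(int) for x in(za,zb)]
for c in C:
    m=(c[...,0]>150)&(c[...,1]<50)&(c[...,2]<50);m[:, :250]=0;m[:150]=0;m[230:]=0;print('scene knob px',np.argwhere(m).mean(0),m.sum())
    m=(c[...,2]>c[...,0]+40);m[:180]=0;m[270:]=0;m[:,260:]=0;print('can band px',np.argwhere(m).mean(0),m.sum())
a=cv2.imread('pics/w13.png');b=cv2.imread('pics/s13.png');cv2.imwrite('pics/c13.png',np.vstack([cv2.resize(a,(400,300)),cv2.resize(b,(400,300))]))
```

```text
[0.44192168 0.29096886 0.11777338] 0.726910155550223 [0.42000223 0.01261933 0.17729796] 29.6
4848 ((22.36882972717285, 2.2590808868408203), (105.25509643554688, 44.134178161621094), 0.6190880537033081) 43.633570723264974 slopes [ 0.00366204 -0.0005894 ]
1097 ((21.95165252685547, 2.3162708282470703), (109.63983154296875, 49.988529205322266), 0.6811705231666565) 35.35289462175137 slopes [-0.00183535  0.00111638]
scene knob px [195.70053476 312.2513369 ] 187
can band px [237.60273973 224.36757991] 438
scene knob px [195.68306011 312.29508197] 183
can band px [237.57437071 224.35926773] 437
```

View pics/c13.png

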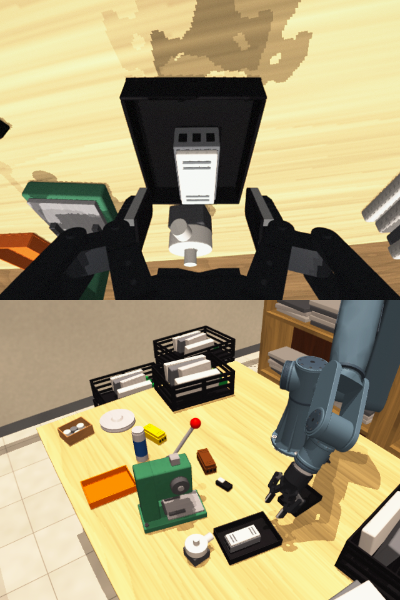

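The module lies flat at tray (+22, +2) mm, top at 43.6 mm (floor 4 + 40 closed). The knob and can pixels match the start picture.

```bash
python3 -c "
from bench import ctrl
print(ctrl.hand_in())"
```

```text
the job is handed in; nothing more can be done
None
```

The job is handed in, with about 30 s of the 67 s used. The module lies closed, flat and cover up in the black tray, and the lever is back at its top stop. The hand-in reported no verdict, so the results below come from my own camera checks.

**What I did**
- I laid the module in the nest and pulled the lever down. The knob position put it at about 1.17 rad.
- I eased the lever back up at roughly 0.8 rad/s with the knob held the whole way, then moved the module to the tray.

**Last checks**
- **Cover:** its top dropped from 79.0 to 73.5 mm in the nest, so it is fully home.
- **Module in tray:** it sits at about (+22, +2) mm in the tray frame, tilted less than 0.005 rad. Its top is at 43.6 mm, which fits the 4 mm floor plus 40 mm closed height.
- **Lever:** the knob is at the same pixels as at the start.
- **Bystanders:** the spray can is at the same pixels as at the start. I checked the pump, valve and door lock only by eye, and they look unmoved.

**What went wrong or disagreed**
- **First grasp:** it stopped short at a joint-6 limit and touched the cover, shifting the module a few mm. I measured its position again and gripped at a 29° lean instead of 37°.
- **Lever return:** at the top stop the fingers briefly pulled sideways with about 31 N. I relaxed that before letting go.
- **Cameras:** the fixed and wrist cameras disagreed by 4 to 5 mm on the press and module positions. I averaged them for the press and used the wrist camera for the grasp.

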